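# Hold the bread bin open

### The job

An orange was left on the lid of the bread bin: with the lid still shut, take the orange off and lower it gently to the bottom of the deep pot, without dropping it, and let go of it there. Then lift the bin's lid by its bar handle and hold it open at about 50 degrees from shut; it falls shut if let go, so finish while still holding it there by the handle. Leave the pot and everything else on the counter where they stand.

Things in the scene. Friction and masses are not known exactly. Their poses are not given: they have to be found in the camera images.
- bread_bin: white bread bin, 220 (x) x 300 (y) x 120 mm high, screwed to the counter; origin under the centre of its bottom, z up, front (handle side) faces its own -x. A wooden lid 10 mm thick covers the top; the lid's upper face is 131 mm above the counter and has a 6 mm high edging round the part behind the handle
- bin_lid (a joint): angle of the bin's lid: 0 shut, grows as the front edge rises, stop at 1.3 rad. Hinge on the bin's upper back (+x) edge, along the bin's y. Lid 315 to 585 g; no friction to speak of: it falls shut from every angle when let go
- bin_lid_handle (a point): centre of the lid's bar handle, a round steel bar 12 mm thick along the bin's y, 120 mm between its two end posts (10 mm thick); bar centre 40 mm above the lid's upper face, 30 mm behind the lid's front edge, 190 mm in front of the hinge line and 50 mm above it when shut. The bar can turn between the finger pads
- bin_lid_hinge (a point): middle of the lid's hinge line, on the bin's back edge, 120 mm above the counter
- orange_center (a point): centre of the orange, a ball 62 mm across, 100 to 190 g, that lies on the shut lid behind the handle and can roll
- orange: the same orange; its origin is a point on its skin that turns with it: use orange_center
- pot: deep round white stoneware pot, loose, 1.6 kg, 176 mm outer diameter, 105 mm high, walls and bottom 6 mm (inner diameter 164 mm); origin at the centre of its underside. It stands left or right of the bin, the shallow bowl on the other side
- bowl: shallow white bowl, 150 mm across, 50 mm high, origin under its centre; leave alone
- spoon: wooden spoon, 200 mm long, lying on the right of the bin, towards the back; origin under its middle; leave alone
- mug: mug, 80 mm across, 90 mm high, on the left of the bin, towards the back; origin under its centre; leave alone
- cup: glass cup, 72 mm across, 80 mm high, behind the bin; origin under its centre; leave alone
- jam_jar: jar, 70 mm across, 90 mm high, behind the bin; origin under its centre; leave alone
- tin: tin, 74 mm across, 100 mm high, behind the bin; origin under its centre; leave alone
- spice_jar: small jar, 44 mm across, 80 mm high, behind the bin; origin under its centre; leave alone
There are look-alikes about, which are no part of the job. What is shaped like the orange but purple or yellow is not meant.

How it is judged:
On the way:
1. the orange lies in the deep pot, let go of, before the lid is lifted (horizontal distance between orange_center and pot below 0.06 m and z of orange_center in the frame of pot between 0.025 and 0.055 m and contact force between the fingers and orange below 0.1 N and value of joint bin_lid below 0.08 rad), for 0.2 s.
At the end, for the whole second after the job is handed in: The lid is held still by the fingers at its bar handle (TCP within 45 mm of the bar's centre), 44 to 56 degrees open; the orange lies untouched at the bottom of the deep pot; pot and bystanders are within 40 mm of where they stood (value of joint bin_lid between 0.768 and 0.977 rad and velocity of joint bin_lid between -0.05 and 0.05 rad/s and distance between the grasp point and bin_lid_handle below 0.045 m and contact force between the fingers and bin_lid above 0.5 N and horizontal distance between orange_center and pot below 0.06 m and z of orange_center in the frame of pot between 0.025 and 0.055 m and contact force between the fingers and orange below 0.1 N and linear speed of orange below 0.08 m/s and distance of each of bowl, spoon, mug, cup, jam_jar, tin, spice_jar, pot from where it was at the start of the episode below 0.04 m); the arm keeps its last pose, push and grip.
It fails at once if the orange falls in the pot (faster than 0.6 m/s below the rim, a drop of about 2 cm) (horizontal distance between orange_center and pot below 0.082 m and z of orange_center in the frame of pot below 0.1 m and linear speed of orange above 0.6 m/s).
It fails at once if the orange is pressed or knocked hard against the pot (over 25 N) (contact force between orange and pot above 25 N).
It fails at once if a bystander or the pot is shifted by more than 40 mm or so (distance of any of bowl, spoon, mug, cup, jam_jar, tin, spice_jar, pot from where it was at the start of the episode above 0.045 m).
It also fails if it takes over 61 s, if anything falls off the work surface, if the arm or the gripper's body presses on something with over 40 N, if the wrist force passes 120 N, or if a joint passes its speed limit or range.

### The arm

A 7-joint arm with a two-finger parallel gripper is mounted at the origin on the work surface. World frame = base frame: x ahead of the robot, y to its left, z up, the work surface at z = 0. Lengths are in m, angles in rad, forces in N, time in s.
With the tool pointing down it reaches from about 0.425 to 0.925 m from the base axis. Payload 6.8 kg.
Tool frame: the origin (TCP) lies between the finger pads, 19 mm behind the fingertips; this is the grasp point; z points along the fingers, y is the line along which they close (so a half turn about z gives the same grasp; the last joint's range is limited). The gripper opens to 85 mm and grips with 20 to 120 N. Pads are 22 mm wide; open, the fingers measure 114 mm over their backs; the gripper's body (76 mm by 85 mm) begins 54 mm behind the grasp point. The pads swing forward as they close: fully open they stand 13 mm farther back than shut.
Start: joints at [-1.269, 0.477, 0.022, 1.555, -0.011, 1.109, -0.083], TCP at [0.269, 0.619, 0.25] pointing down, gripper open.
Joint ranges: [-2.96, 2.96], [-0.34, 2.1], [-1.41, 1.46], [0.24, 2.44], [-1.37, 4.51], [0.17, 1.92], [-2.96, 2.96]. Speed limits (rad/s): [2.39, 2.39, 3.14, 3.14, 3.14, 3.14, 3.14].

### API

Orientations are given as a unit quaternion [w, x, y, z].
In Python, from station import get_obs, cams, job gives the robot as it stands.
- The arm moves only by the tool arm_command, never from a script. Its argument "rows" is a list that holds one entry, the list of rows, each a list of 5 numbers: the finger opening in mm, from 0 to 85.4, then the shift along the world's x, y, z in units of 60 mm (1.0 is 60 mm), then the turn about the world's z in units of 0.08 rad (1.0 is 0.08 rad). In form: [[[grip, x, y, z, turn], ...]]. A call has exactly 10 rows; each row shifts and turns the commanded pose from where the row before left it; what a row does not reach is not made up. A row lasts 1/8 s, in which the tool goes at most 62.5 mm and 10.7 degrees, less where a joint would pass 70% of its speed; a pose out of reach is approached as far as the arm can. A call with a number of a shift or a turn outside -1 to 1 is refused whole. A call with a gripper value outside its range is refused whole. The fingers move at their own pace and stop on an object; "newtons" is the grip in N (left out, the last holds). Time passes only in rows, so rows that do not move let the fingers close, or fill a call up. It gives the time, the measured TCP pose, the force, the opening and the grip force at its end, in the units of the state.
- get_obs(): the state, without advancing time (a new reading comes with each control period).
- cams.read_camera(name): name is "side" or "top" or "wrist"; returns the picture (480x640x3 uint8, red, green, blue); there is no depth.
- cams.camera_params(name): a dict with "K" (3x3 intrinsics, pixels), "extrinsics" (4x4, takes a point from camera to world coordinates). Camera axes: x right, y down, z forward; pixel columns grow to the right and rows downward; lengths in m; the calibration is good to about 2 mm. A picture is of the moment at which its call begins: read the wrist's pose just before it. camera_params takes no time and is no camera call; for the wrist camera it gives the pose at the moment of the call.
- job.hand_in(): hands the job in; it is judged then, once.
The state is a dict: "t": time; "q": joint angles; "joint_vel": joint speeds; "joint_torque": joint torques, N m; "eef_pos": TCP position; "tool_rot": TCP orientation; "contact_force": force on the tool from outside, world axes, zero at the start; "torque": the same for the moment, N m; "gripper_width": opening from 0.0 (shut) to 1.0 (fully open); "grasp_force": force on a finger pad.
Only numpy, scipy, OpenCV 4.12 (cv2) and the standard library are available. Lean on these libraries where they do the work, as an engineer would, in place of code of your own. Each camera call takes 0.05 s, during which the arm holds its last target. There are 200 camera calls.

## Working session

There is one attempt and no reset: what is moved stays moved. The work goes in short steps, Python scripts to look and compute and a tool call to move; the robot and the scene stay as the last step left them, time stands still between calls to the robot, and variables do not carry over. Pictures are saved under pics/ and viewed, at most 10 in all, crops included, and the job is handed in when it is done.

Besides the shell and the picture viewer there is one more tool, called after ">>>" as name(argument=value, ...) on one line, values as JSON. arm_command: Moves the arm, as the interface text tells. Its arguments: {"type":"object","properties":{"rows":{"type":"array"},"newtons":{"type":"number"}},"required":["rows"]}

```bash
mkdir -p pics; cat > h.py <<'E'
import numpy as np, cv2
from station import get_obs, cams, job
def snap(n,f,crop=None,s=1):
    im=cams.read_camera(n)[:,:,::-1].copy()
    cv2.imwrite('pics/raw_'+f,im)
    if crop: x,y,w,h=crop; im=im[y:y+h,x:x+w]
    if s!=1: im=cv2.resize(im,None,fx=s,fy=s,interpolation=cv2.INTER_CUBIC)
    cv2.imwrite('pics/'+f,im)
def ray(P,u,v):
    K=np.array(P['K']);T=np.array(P['extrinsics'])
    d=T[:3,:3]@np.linalg.solve(K,[u,v,1.]); return T[:3,3],d/np.linalg.norm(d)
def atz(P,u,v,z):
    o,d=ray(P,u,v); return o+d*(z-o[2])/d[2]
def tri(rs):
    A=0;b=0
    for o,d in rs:
        M=np.eye(3)-np.outer(d,d);A=A+M;b=b+M@o
    x=np.linalg.solve(A,b); return x,[np.linalg.norm((np.eye(3)-np.outer(d,d))@(x-o)) for o,d in rs]
def proj(P,X):
    T=np.linalg.inv(np.array(P['extrinsics']));c=T[:3,:3]@np.array(X)+T[:3,3];p=np.array(P['K'])@c;return p[:2]/p[2]
E
python3 - <<'E'
from h import *
o=get_obs();print({k:np.round(v,3).tolist() for k,v in o.items()})
a=cams.read_camera('top');b=cams.read_camera('side')
for n,i in(('top',a),('side',b)):cv2.imwrite(f'pics/{n}0.png',i[:,:,::-1]);print(n,cams.camera_params(n))
E
```

```text
{'t': 0.0, 'q': [-1.269, 0.478, 0.022, 1.556, -0.011, 1.109, -0.083], 'joint_vel': [-0.001, 0.0, -0.001, -0.002, -0.0, 0.003, -0.0], 'joint_torque': [0.0, -59.646, 1.608, -28.119, 0.012, 0.009, 0.0], 'eef_pos': [0.269, 0.619, 0.249], 'tool_rot': [-0.0, 0.203, 0.979, -0.001], 'contact_force': [-0.82, 0.124, -0.675], 'torque': [0.037, 0.009, 0.057], 'grasp_force': 0.0, 'gripper_width': 0.997}
top {'K': array([[589.12988032,   0.        , 329.94076802],
       [  0.        , 589.12988032, 236.15550294],
       [  0.        ,   0.        ,   1.        ]]), 'extrinsics': array([[-0.01880086, -0.98352582,  0.17978737,  0.34022302],
       [-0.99979855,  0.01722991, -0.01029559,  0.01555538],
       [ 0.00702826, -0.17994471, -0.98365162,  1.40813856],
       [ 0.        ,  0.        ,  0.        ,  1.        ]])}
side {'K': array([[602.18519613,   0.        , 312.52600037],
       [  0.        , 602.18519613, 245.31877248],
       [  0.        ,   0.        ,   1.        ]]), 'extrinsics': array([[ 0.99887357, -0.03600104,  0.03091151,  0.53462377],
       [-0.04523642, -0.52578485,  0.84941389, -0.99729591],
       [-0.01432698, -0.84985541, -0.52682114,  0.758056  ],
       [ 0.        ,  0.        ,  0.        ,  1.        ]])}
```

View pics/top0.png

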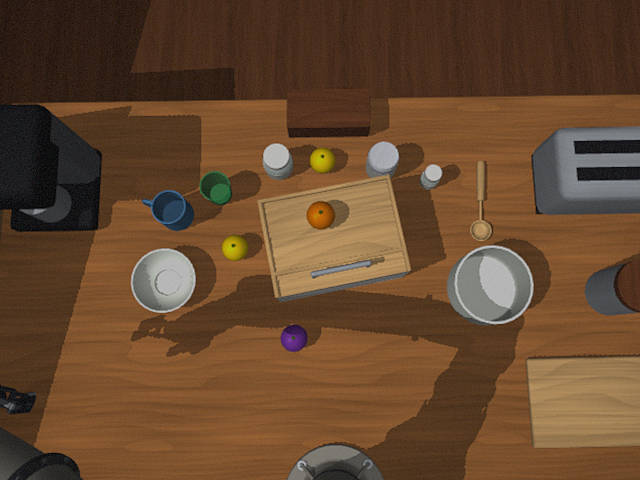

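View pics/side0.png

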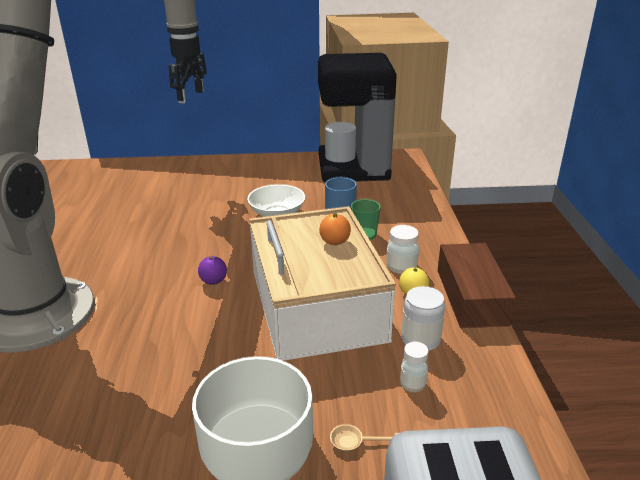

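Orange candidates in the top view: the orange ball at (320,215) on the lid, yellow balls at (322,160) and (235,248) on the counter, and a purple one at (293,338). Only the first is orange and on the lid; in the side view it is at (335,229). The pot is on the right, at top (490,285) and side (254,415). The handle runs (313,273)–(370,264) in the top view. I'll confirm in one enlarged crop and measure.

```bash
python3 - <<'E'
from h import *
t=cv2.imread('pics/top0.png');s=cv2.imread('pics/side0.png')
a=cv2.resize(t[170:310,250:420],(510,420),interpolation=cv2.INTER_CUBIC)
b=cv2.resize(s[200:310,240:395],(0,0),fx=420/110*.0+1.8,fy=1.8,interpolation=cv2.INTER_CUBIC)
c=np.zeros((420,800,3),np.uint8);c[:,:510]=a;c[:b.shape[0],515:515+b.shape[1]]=b
c[210:,515:755]=cv2.resize(s[350:480,185:325],(240,210))
cv2.imwrite('pics/crop1.png',c)
P={n:cams.camera_params(n) for n in('top','side')}
def blob(im,r):
    h=cv2.cvtColor(im,cv2.COLOR_BGR2HSV);m=cv2.inRange(h,(6,200,90),(15,255,255))
    x,y,w,hh=r;k=np.zeros_like(m);k[y:y+hh,x:x+w]=m[y:y+hh,x:x+w]
    n,l,st,ce=cv2.connectedComponentsWithStats(k);i=1+np.argmax(st[1:,4]);print(st[i],ce[i]);return st[i][0]+st[i][2]/2-.5,st[i][1]+st[i][3]/2-.5
ct=blob(t,(300,195,42,42));cs=blob(s,(312,205,48,45))
print('orange',tri([ray(P['top'],*ct),ray(P['side'],*cs)]))
E
```

```text
[307 202  27  27 472] [320.57627119 214.7309322 ]Traceback (most recent call last):
  File "<stdin>", line 13, in <module>
  File "<stdin>", line 12, in blob
    return _wrapfunc(a, 'argmax', axis=axis, out=out, **kwds)
    return bound(*args, **kwds)
ValueError: attempt to get argmax of an empty sequence
```

View pics/crop1.png

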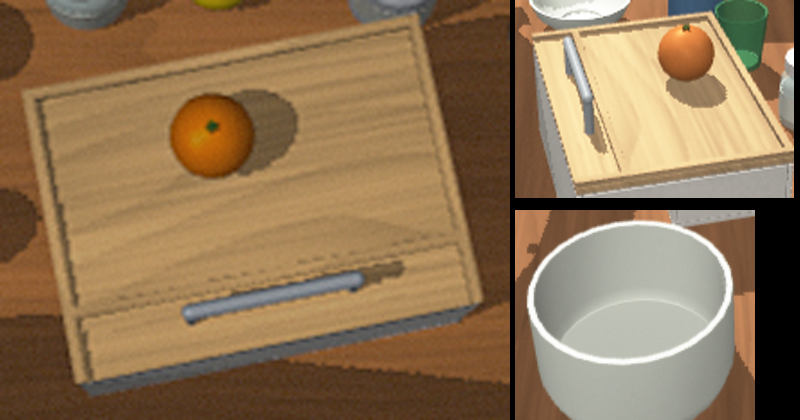

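The crop confirms the orange ball with its stem, lying on the lid behind the handle, at top ≈(320.7,215.3) and side ≈(335,229). Handle ends are at top (312.7,274.7)/(369.3,264) and side (270,223)/(280,255.6). The pot rim centre in the side view is ≈(252.4,401.4).

```bash
python3 - <<'E'
from h import *
P={n:cams.camera_params(n) for n in('top','side')};t,s=P['top'],P['side']
f=lambda n,a,b:print(n,*[np.round(x,4) for x in tri([ray(t,*a),ray(s,*b)])])
f('orange',(320.5,215),(335,229))
f('hL',(312.7,274.7),(270,222.8));f('hR',(369.3,264),(280,255.6))
f('pot',(490.5,285),(252.4,401.4))
print('pot z.105',atz(t,490.5,285,.105),atz(s,252.4,401.4,.105))
# lid corners upper face z=.137 (edging)
for p in((24,92),(415,16),(480,302),(80,382)):print(atz(t,p[0]/3+250,p[1]/3+170,.137))
# fit pot rim in top view
im=cv2.cvtColor(cv2.imread('pics/top0.png'),cv2.COLOR_BGR2GRAY)
best=max(((sum(float(im[int(round(v)),int(round(u))]) for u,v in [proj(t,[x+.085*np.cos(a),y+.085*np.sin(a),.105]) for a in np.linspace(0,6.28,60)])),x,y) for x in np.arange(.44,.56,.003) for y in np.arange(-.42,-.25,.003))
print('rimfit',best)
E
```

```text
orange [0.6157 0.0221 0.1615] [0.0007 0.0007]
hL [0.4868 0.0408 0.1697] [0.0023 0.0023]
hR [ 0.507  -0.0796  0.1691] [0.0018 0.0018]
pot [ 0.464  -0.356   0.0916] [0.0008 0.0008]
pot z.105 [ 0.46197821 -0.35231095  0.105     ] [ 0.46617671 -0.36877481  0.105     ]
[0.65528266 0.16014807 0.137     ]
[ 0.7085821  -0.13097837  0.137     ]
[ 0.49330879 -0.17021029  0.137     ]
[0.44079374 0.11935791 0.137     ]
rimfit (11093.0, np.float64(0.464), np.float64(-0.35999999999999993))
```

Estimates: orange (0.616, 0.022, 0.162), handle (0.497, -0.019, 0.1695) with bin yaw about 0.166, and pot about (0.465, -0.357). I'll move above the orange, turning the tool's closing axis onto the bin's x.

>>> arm_command(rows=[[[85,0.29,-0.5,0.04,-0.62],[85,0.29,-0.5,0.04,-0.62],[85,0.29,-0.5,0.04,-0.62],[85,0.29,-0.5,0.04,-0.62],[85,0.29,-0.5,0.04,-0.62],[85,0.29,-0.5,0.04,-0.62],[85,0.29,-0.5,0.04,-0.62],[85,0.29,-0.5,0.04,-0.62],[85,0.29,-0.5,0.04,-0.62],[85,0.29,-0.5,0.04,-0.62]]], newtons=25)

```text
t: 1.35
eef_pos: [0.444, 0.3171, 0.2742]
tool_rot: [0.0, 0.439, 0.898, 0.0]
contact_force: [-0.0, -0.0, -0.3]
gripper_width: 0.995
grasp_force: 0.0
```

>>> arm_command(rows=[[[85,0.29,-0.5,0.04,-0.62],[85,0.29,-0.5,0.04,-0.62],[85,0.29,-0.5,0.04,-0.62],[85,0.29,-0.5,0.04,-0.62],[85,0.29,-0.5,0.04,-0.62],[85,0.29,-0.5,0.04,-0.62],[85,0.29,-0.5,0.04,-0.62],[85,0.29,-0.5,0.04,-0.62],[85,0.29,-0.5,0.04,-0.62],[85,0.2,-0.3,0.04,-0.62]]])

```text
t: 2.6
eef_pos: [0.612, 0.0282, 0.2983]
tool_rot: [0.0, 0.647, 0.762, -0.0]
contact_force: [0.9, 0.5, 0.2]
gripper_width: 0.997
grasp_force: 0.0
```

```bash
python3 - <<'E'
from h import *
o=get_obs();print({k:np.round(o[k],4).tolist() for k in('t','q','eef_pos','tool_rot')})
P=cams.camera_params('wrist');snap('wrist','w1.png')
np.save('w1.npy',P,allow_pickle=True)
print(proj(P,[.6157,.0221,.1615]),proj(P,[.497,-.019,.1695]))
E
```

```text
{'t': 2.6, 'q': [-0.5103, 0.3547, 0.4767, 1.6808, -0.1751, 1.1485, 0.1765], 'eef_pos': [0.612, 0.0282, 0.2983], 'tool_rot': [0.0002, 0.647, 0.7625, -0.0001]}
[326.52651069 241.01375972] [161.41540737 271.14685136]
```

View pics/w1.png

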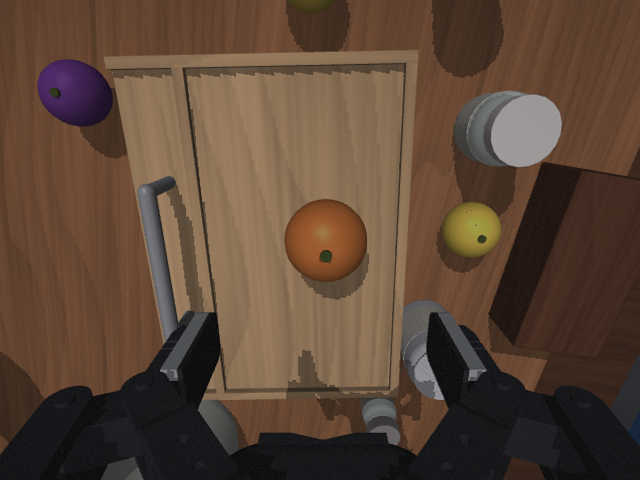

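The wrist view shows the orange at (326,241), exactly where predicted, with the fingers clear of the handle. I'll descend and grip.

>>> arm_command(rows=[[[85,0.067,-0.1,-0.3,0],[85,0,0,-0.3,0],[85,0,0,-0.3,0],[85,0,0,-0.3,0],[85,0,0,-0.3,0],[85,0,0,-0.3,0],[85,0,0,-0.3,0],[85,0,0,-0.15,0],[85,0,0,-0.12,0],[85,0,0,0,0]]], newtons=25)

```text
t: 3.9
eef_pos: [0.6155, 0.0251, 0.1555]
tool_rot: [-0.0, 0.645, 0.764, -0.0]
contact_force: [0.9, -0.2, 0.7]
gripper_width: 0.996
grasp_force: 0.0
```

>>> arm_command(rows=[[[50,0,0,0,0],[50,0,0,0,0],[50,0,0,0,0],[50,0,0,0,0],[50,0,0,0,0],[50,0,0,0,0],[50,0,0,0.1,0],[50,0,0,0.1,0],[50,0,0,0.15,0],[50,0,0,0.15,0]]])

```text
t: 5.15
eef_pos: [0.6156, 0.0252, 0.1865]
tool_rot: [0.0, 0.645, 0.764, 0.0]
contact_force: [0.4, -0.3, -1.6]
gripper_width: 0.711
grasp_force: 27.5
```

>>> arm_command(rows=[[[50,0,0,0.3,0],[50,0,0,0.4,0],[50,-0.05,-0.2,0.4,0],[50,-0.2,-0.4,0.4,0],[50,-0.2,-0.5,0.1,0],[50,-0.2,-0.5,0,0],[50,-0.2,-0.5,0,0],[50,-0.2,-0.5,0,0],[50,-0.2,-0.5,0,0],[50,-0.2,-0.5,0,0]]])

```text
t: 6.4
eef_pos: [0.5282, -0.192, 0.283]
tool_rot: [0.0, 0.645, 0.764, 0.0]
contact_force: [-0.1, -0.6, -1.2]
gripper_width: 0.707
grasp_force: 27.6
```

>>> arm_command(rows=[[[50,-0.2,-0.5,0,0],[50,-0.2,-0.5,0,0],[50,-0.2,-0.5,0,0],[50,-0.2,-0.5,0,0],[50,-0.2,-0.4,0,0],[50,-0.15,-0.25,0,0],[50,-0.1,-0.1,0,0],[50,0,0,0,0],[50,0,0,0,0],[50,0,0,0,0]]])

```text
t: 7.65
eef_pos: [0.4542, -0.355, 0.2818]
tool_rot: [-0.0, 0.644, 0.765, 0.0]
contact_force: [0.3, 0.3, -1.4]
gripper_width: 0.71
grasp_force: 27.6
```

```bash
python3 - <<'E'
from h import *
o=get_obs();print({k:np.round(o[k],4).tolist() for k in('t','q','eef_pos','tool_rot','gripper_width','grasp_force')})
P=cams.camera_params('wrist');snap('wrist','w2.png')
print([proj(P,[.465+.088*np.cos(a),-.357+.088*np.sin(a),.105]).round() for a in np.arange(8)*np.pi/4])
E
```

```text
{'t': 7.65, 'q': [0.0639, 0.3217, 0.6234, 1.7923, -0.2096, 1.0943, 0.9304], 'eef_pos': [0.4542, -0.355, 0.2818], 'tool_rot': [-0.0001, 0.6443, 0.7648, 0.0002], 'gripper_width': 0.7095, 'grasp_force': 27.5963}
[array([435., 239.]), array([425., 162.]), array([356., 115.]), array([272., 135.]), array([232., 205.]), array([254., 277.]), array([318., 312.]), array([390., 298.])]
```

View pics/w2.png

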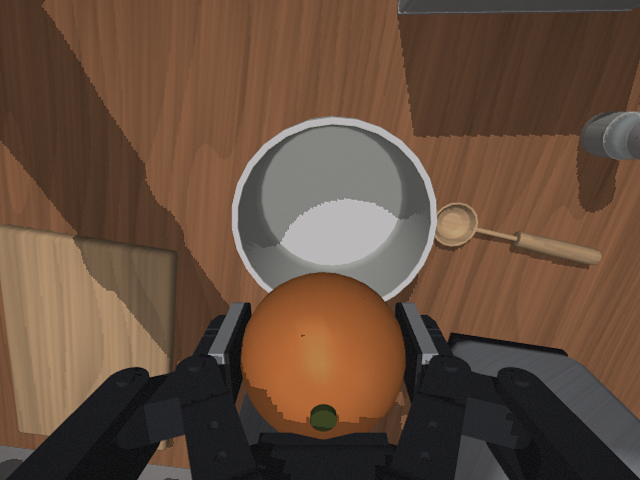

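The pot rim spans (233–436, 117–~305), matching the prediction to within 2–3 mm; the orange is held securely. I'll centre over the pot and lower slowly.

>>> arm_command(rows=[[[50,0.1,-0.03,0,0],[50,0.08,-0.02,-0.2,0],[50,0,0,-0.4,0],[50,0,0,-0.5,0],[50,0,0,-0.5,0],[50,0,0,-0.5,0],[50,0,0,-0.5,0],[50,0,0,-0.5,0],[50,0,0,-0.3,0],[50,0,0,0,0]]])

```text
t: 8.95
eef_pos: [0.4637, -0.3584, 0.0764]
tool_rot: [-0.001, 0.645, 0.764, -0.0]
contact_force: [-0.7, -0.2, -0.7]
gripper_width: 0.713
grasp_force: 27.8
```

>>> arm_command(rows=[[[50,0,0,-0.15,0],[50,0,0,-0.15,0],[50,0,0,-0.15,0],[50,0,0,-0.1,0],[50,0,0,-0.1,0],[50,0,0,-0.05,0],[50,0,0,0,0],[50,0,0,0,0],[50,0,0,0,0],[50,0,0,0,0]]])

```text
t: 10.2
eef_pos: [0.4644, -0.3589, 0.036]
tool_rot: [0.0, 0.645, 0.764, 0.0]
contact_force: [-0.1, 0.3, -1.9]
gripper_width: 0.708
grasp_force: 27.8
```

Weight still −1.9 N, so no contact yet. I'll lower in 1 mm steps.

>>> arm_command(rows=[[[50,0,0,-0.02,0],[50,0,0,-0.02,0],[50,0,0,-0.02,0],[50,0,0,-0.01,0],[50,0,0,-0.01,0],[50,0,0,-0.01,0],[50,0,0,0,0],[50,0,0,0,0],[50,0,0,0,0],[50,0,0,0,0]]])

```text
t: 11.45
eef_pos: [0.4645, -0.3597, 0.0319]
tool_rot: [0.001, 0.645, 0.764, 0.0]
contact_force: [-2.5, 1.3, 12.8]
gripper_width: 0.716
grasp_force: 28.9
```

Touching the bottom (about 13 N). I'll back off slightly and open.

>>> arm_command(rows=[[[50,0,0,0.02,0],[50,0,0,0,0],[66,0,0,0,0],[70,0,0,0,0],[74,0,0,0,0],[80,0,0,0,0],[80,0,0,0,0],[80,0,0,0,0],[80,0,0,0,0],[80,0,0,0,0]]])

```text
t: 12.7
eef_pos: [0.4643, -0.3589, 0.0316]
tool_rot: [0.0, 0.645, 0.764, 0.0]
contact_force: [-0.1, -0.2, -0.5]
gripper_width: 0.935
grasp_force: 0.0
```

>>> arm_command(rows=[[[80,0,0,0.1,0],[80,0,0,0.2,0],[80,0,0,0.4,0],[80,0,0,0.5,0],[80,0,0,0.5,0],[80,0,0,0.5,0],[80,0,0,0.5,0],[80,0,0,0.5,0],[80,0,0,0.4,0],[80,0,0,0.2,0]]])

```text
t: 13.95
eef_pos: [0.4646, -0.3593, 0.2617]
tool_rot: [0.001, 0.645, 0.764, 0.0]
contact_force: [-0.3, -0.1, -0.3]
gripper_width: 0.936
grasp_force: 0.0
```

```bash
python3 - <<'E'
from h import *
o=get_obs();print({k:np.round(o[k],4).tolist() for k in('t','eef_pos','tool_rot','gripper_width')})
snap('wrist','w3.png')
E
```

```text
{'t': 13.95, 'eef_pos': [0.4646, -0.3593, 0.2617], 'tool_rot': [0.0013, 0.645, 0.7642, 0.0004], 'gripper_width': 0.9364}
```

View pics/w3.png

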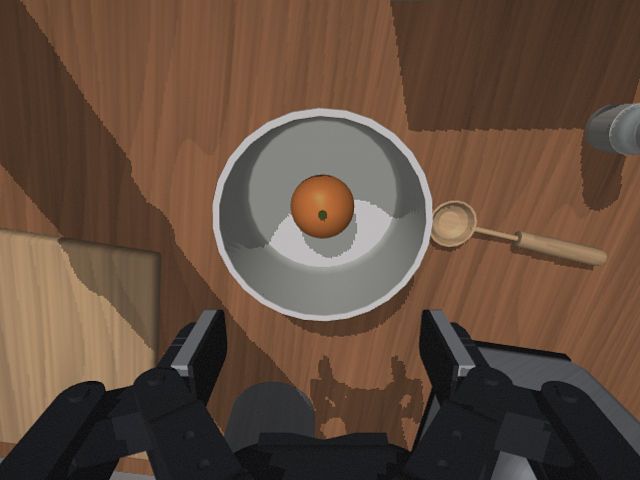

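The orange lies at (323,206) in the middle of the pot, released. Now on to the handle.

>>> arm_command(rows=[[[85,0.05,0.3,0.1,0],[85,0.05,0.5,0.1,0],[85,0.05,0.6,0.1,0],[85,0.05,0.7,0.1,0],[85,0.05,0.7,0,0],[85,0.05,0.7,0,0],[85,0.05,0.7,0,0],[85,0.05,0.6,0,0],[85,0.05,0.5,0,0],[85,0.05,0.37,0,0]]])

```text
t: 15.25
eef_pos: [0.4938, -0.0171, 0.2829]
tool_rot: [-0.001, 0.644, 0.765, -0.0]
contact_force: [-0.5, -0.6, -0.2]
gripper_width: 0.998
grasp_force: 0.0
```

```bash
python3 - <<'E'
from h import *
o=get_obs();print({k:np.round(o[k],4).tolist() for k in('t','q','eef_pos','tool_rot','gripper_width')})
P=cams.camera_params('wrist');snap('wrist','w4.png');np.save('w4.npy',P,allow_pickle=True)
for p in([.4868,.0408,.1697],[.507,-.0796,.1691]):print(proj(P,p))
E
```

```text
{'t': 15.25, 'q': [-0.5052, 0.143, 0.4635, 1.9621, -0.0736, 1.0537, 0.1611], 'eef_pos': [0.4938, -0.0171, 0.2829], 'tool_rot': [-0.0005, 0.6444, 0.7647, -0.0003], 'gripper_width': 0.9979}
[327.91328114 156.75759027]
[326.36476489 323.9363565 ]
```

View pics/w4.png

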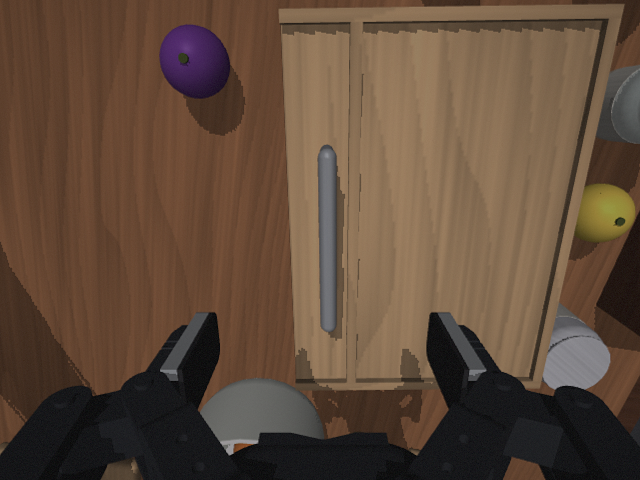

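The bar runs (327,155)–(329,325), agreeing with the estimate. I'll descend onto it and close.

>>> arm_command(rows=[[[85,0.05,-0.03,-0.2,0],[85,0,0,-0.3,0],[85,0,0,-0.35,0],[85,0,0,-0.35,0],[85,0,0,-0.35,0],[85,0,0,-0.25,0],[85,0,0,-0.13,0],[60,0,0,0,0],[30,0,0,0,0],[20,0,0,0,0]]], newtons=40)

```text
t: 16.55
eef_pos: [0.4978, -0.0204, 0.1684]
tool_rot: [0.0, 0.645, 0.764, 0.001]
contact_force: [0.2, 0.5, 0.4]
gripper_width: 0.369
grasp_force: 0.0
```

>>> arm_command(rows=[[[5,0,0,0,0],[5,0,0,0,0],[5,0,0,0,0],[5,0,0,0,0],[5,0,0,0,0],[5,0,0,0,0],[5,0,0,0,0],[5,0,0,0,0],[5,0,0,0,0],[5,0,0,0,0]]])

```text
t: 17.8
eef_pos: [0.4977, -0.0204, 0.1682]
tool_rot: [0.0, 0.645, 0.764, 0.0]
contact_force: [-1.8, 0.3, 6.4]
gripper_width: 0.127
grasp_force: 39.1
```

```bash
python3 - <<'E'
from h import *
o=get_obs();print({k:np.round(o[k],4).tolist() for k in('t','eef_pos','contact_force','gripper_width','grasp_force')})
b=np.array([np.cos(.166),np.sin(.166)])
prev=np.array([-.19,.05]);a0=np.arctan2(.05,.19);r=np.hypot(.19,.05);tot=0
for k in range(1,31):
    s=k/30; th=.87*(10*s**3-15*s**4+6*s**5)*0+.87*s*s*(3-2*s)
    c=np.array([-r*np.cos(a0+th),r*np.sin(a0+th)]);d=(c-prev)/.06;prev=c
    print([5]+[round(float(x),3) for x in (d[0]*b[0],d[0]*b[1],d[1])]+[0],end=',' if k%10 else '\n')
E
```

```text
{'t': 17.8, 'eef_pos': [0.4977, -0.0204, 0.1682], 'contact_force': [-1.8408, 0.2911, 6.4071], 'gripper_width': 0.127, 'grasp_force': 39.137}
[5, 0.002, 0.0, 0.009, 0],[5, 0.007, 0.001, 0.026, 0],[5, 0.012, 0.002, 0.042, 0],[5, 0.017, 0.003, 0.056, 0],[5, 0.022, 0.004, 0.069, 0],[5, 0.028, 0.005, 0.081, 0],[5, 0.034, 0.006, 0.09, 0],[5, 0.04, 0.007, 0.099, 0],[5, 0.047, 0.008, 0.105, 0],[5, 0.054, 0.009, 0.11, 0]
[5, 0.062, 0.01, 0.114, 0],[5, 0.069, 0.011, 0.115, 0],[5, 0.075, 0.013, 0.115, 0],[5, 0.082, 0.014, 0.114, 0],[5, 0.087, 0.015, 0.111, 0],[5, 0.092, 0.015, 0.107, 0],[5, 0.095, 0.016, 0.102, 0],[5, 0.098, 0.016, 0.096, 0],[5, 0.099, 0.017, 0.09, 0],[5, 0.099, 0.017, 0.082, 0]
[5, 0.097, 0.016, 0.075, 0],[5, 0.093, 0.016, 0.067, 0],[5, 0.088, 0.015, 0.058, 0],[5, 0.081, 0.014, 0.05, 0],[5, 0.073, 0.012, 0.042, 0],[5, 0.063, 0.011, 0.035, 0],[5, 0.051, 0.009, 0.027, 0],[5, 0.038, 0.006, 0.019, 0],[5, 0.024, 0.004, 0.012, 0],[5, 0.008, 0.001, 0.004, 0]
```

The fingers stopped at about 11 mm on the bar. Now I'll lift along the arc.

>>> arm_command(rows=[[[5,0.002,0,0.01,0],[5,0.007,0.001,0.026,0],[5,0.012,0.002,0.042,0],[5,0.017,0.003,0.056,0],[5,0.022,0.004,0.069,0],[5,0.028,0.005,0.081,0],[5,0.034,0.006,0.09,0],[5,0.04,0.007,0.099,0],[5,0.047,0.008,0.105,0],[5,0.054,0.009,0.11,0]]])

```text
t: 19.05
eef_pos: [0.5127, -0.0176, 0.2093]
tool_rot: [-0.001, 0.645, 0.764, -0.0]
contact_force: [-0.6, 0.3, -4.0]
gripper_width: 0.126
grasp_force: 38.9
```

>>> arm_command(rows=[[[5,0.062,0.01,0.114,0],[5,0.069,0.011,0.115,0],[5,0.075,0.013,0.115,0],[5,0.082,0.014,0.114,0],[5,0.087,0.015,0.111,0],[5,0.092,0.015,0.107,0],[5,0.095,0.016,0.102,0],[5,0.098,0.016,0.096,0],[5,0.099,0.017,0.09,0],[5,0.099,0.017,0.082,0]]])

```text
t: 20.3
eef_pos: [0.5615, -0.0087, 0.2729]
tool_rot: [-0.004, 0.645, 0.764, -0.002]
contact_force: [-18.4, 3.1, 16.6]
gripper_width: 0.123
grasp_force: 39.4
```

>>> arm_command(rows=[[[5,0.097,0.016,0.075,0],[5,0.093,0.016,0.067,0],[5,0.088,0.015,0.058,0],[5,0.081,0.014,0.05,0],[5,0.073,0.012,0.042,0],[5,0.063,0.011,0.035,0],[5,0.051,0.009,0.027,0],[5,0.038,0.006,0.019,0],[5,0.024,0.004,0.012,0],[5,0.008,0.001,0.004,0]]])

```text
t: 21.55
eef_pos: [0.6011, -0.0015, 0.2973]
tool_rot: [-0.001, 0.644, 0.765, 0.001]
contact_force: [-9.7, 5.7, 12.2]
gripper_width: 0.124
grasp_force: 40.8
```

```bash
python3 - <<'E'
from h import *
o=get_obs();print({k:np.round(o[k],4).tolist() for k in('t','eef_pos','contact_force','gripper_width','grasp_force')})
snap('side','s2.png')
b=np.array([np.cos(.166),np.sin(.166)]);hx=np.array([.497,-.019])+.19*b
d=(np.array(o['eef_pos'][:2])-hx)@b;z=o['eef_pos'][2]-.12
print(np.degrees(np.arctan2(z,-d)-np.arctan2(.05,.19)),np.hypot(d,z))
E
```

```text
{'t': 21.55, 'eef_pos': [0.6011, -0.0015, 0.2973], 'contact_force': [-9.7132, 5.6642, 12.2228], 'gripper_width': 0.1239, 'grasp_force': 40.8419}
49.80269432073133 0.19641071241815833
```

View pics/s2.png

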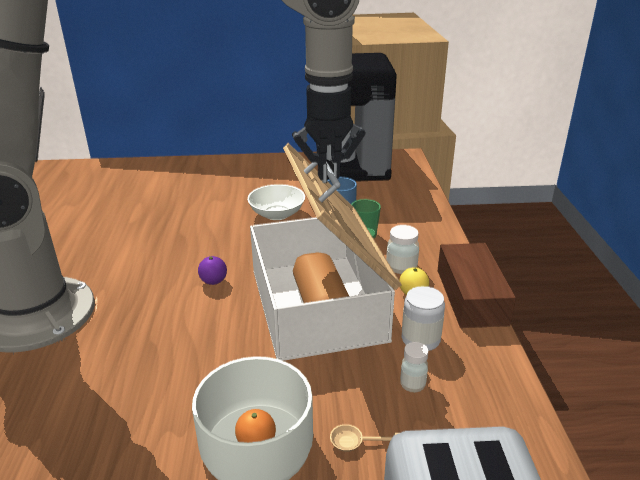

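The lid stands open at about 50° with the handle held at (330,185), and the orange is in the pot at (256,429). Nothing else has moved. I'll let it settle and hand in.

>>> arm_command(rows=[[[5,0,0,0,0],[5,0,0,0,0],[5,0,0,0,0],[5,0,0,0,0],[5,0,0,0,0],[5,0,0,0,0],[5,0,0,0,0],[5,0,0,0,0],[5,0,0,0,0],[5,0,0,0,0]]])

```text
t: 22.85
eef_pos: [0.6011, -0.0015, 0.2973]
tool_rot: [-0.001, 0.644, 0.765, 0.001]
contact_force: [-9.7, 4.5, 11.1]
gripper_width: 0.125
grasp_force: 40.8
```

```bash
python3 -c "
from h import *
o=get_obs();print(o['eef_pos'],o['grasp_force'],np.abs(o['joint_vel']).max());print(job.hand_in())"
```

```text
[ 0.60110605 -0.00148592  0.2973453 ] 40.83926439285278 0.0009002524276020555
the job is handed in; nothing more can be done
None
```

I handed the job in at about 23 s: the orange is lying released at the bottom of the pot, and the lid is held still by its handle at about 50° (worked out from the tool's position); no verdict came back.

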